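Pry the snap-fit cover off a sensor box

TASK

Pry the blue snap-fit cover of the sensor box loose at its notch with the orange flat-blade tool, without taking hold of the cover while it is still snapped shut. Lay the tool back on its black mat, then lift the loose cover off and lay it right side up and lengthwise on the green mat. Leave the two bottles close beside the box standing where they are.

Things in the scene. Friction and masses are not known exactly. Their poses are not given: they have to be found in the camera images.
- sensor_box: Grey sensor box fixed to the bench, walls 120 long (its x) x 56 wide (its y), wall tops 94 above the bench; a flange 160 x 84 x 8 at its foot. Origin on the bench under its centre; its x axis points from the notch end to the rear. Two sprung clips inside, 12 in front of the centre (towards the notch), hold the cover
- box_notch (a point): Middle of the top edge of the box's notch end (box x = -60, height 94), box's axes: the blade is levered over this edge. Above it the shut cover leaves a notch 22 wide, 8 high (height 94 to 102), marked yellow, open towards box -x. Inside, the space under the cover is free at that height for 34 inwards, at least 50 wide
- cover_center (a point): Centre of the blue snap-fit cover, a loose cap 124 long (x) x 60 wide (y), 90 g: on its mid-line, half-way up its 15 high sides; cover's axes, z up. Shut, it lies over the box's centre at height 101.5. The sides stand 2 out beyond the box walls. Four feet reach 11 below the sides' lower edge: on a surface this point stands 18.5 above it
- cover_notch (a point): Upper edge of the notch, on the cover, mid-line: 62 in front of the cover's centre; height 102 shut. To unsnap, this end must be raised about 8 (about 10 N; the rear end stays down as a hinge). The clips then push it on up and it stays loose, this end about 16 higher than shut, sloping about 8 degrees down to the rear; then it lifts straight off
- tool_grip (a point): Point in the pry tool's handle, mid-thickness, 61 from its free end, near the balance point: a good grip. Tool 160 long, 80 g: orange handle 96 long, 20 wide, 16 thick, short black collar, then a straight steel blade 14 wide, 3 thick, in the middle of the handle's thickness, 57 of it bare. Tool x axis points along it to the blade tip, z up as it lies
- tool_tip (a point): Middle of the blade's tip, 99 from tool_grip along the tool's x, with the tool's axes
- tool_mat: Black rubber mat 170 (x) x 100 (y) x 4 on which the tool lies, fixed; origin under its centre, on the bench
- cover_mat: Green mat 170 (x) x 100 (y) x 4 for the cover, fixed; origin under its centre, on the bench
- flank_bottle_a: Amber bottle with white cap, 41 across, 85 high, standing close beside the rear half of the box; origin under its centre
- flank_bottle_b: Amber bottle with black cap, 48 across, 103 high, standing close beside the rear half of the box on the other side; origin under its centre
Things that resemble listed ones, but are neither listed nor needed, are in the scene too. Of the things that look like the part that bears cover_center, the largest one is meant.

How it is judged:
On the way, in this order (a step that is already met when the one before it is completed fails the run):
1. the cover is pried out of its clips: its notch end stands more than 10 mm higher than when shut, with the blade's tip at the notch (within 60 mm) (z of cover_notch in the frame of sensor_box above 0.112 m and horizontal distance between cover_center and sensor_box below 0.03 m and distance between tool_tip and cover_notch below 0.06 m), for 0.1 s.
2. the tool lies on its black mat again while the loose cover is still on the box (horizontal distance between tool_grip and tool_mat below 0.06 m and height (world z) of tool_grip below 0.018 m and contact force between the fingers and pry_tool below 0.1 N and horizontal distance between cover_center and sensor_box below 0.03 m), for 0.1 s.
At the end, for the whole second after the job is handed in: The cover lies right side up (within 0.1 rad) on its feet on the green mat, lengthwise (within 0.35 rad, either way round), its centre within 35 mm along and 30 mm across of the mat's centre; the tool lies flat on the black mat, its grip point within 60 mm of the mat's centre; both are at rest (x of cover_center in the frame of cover_mat between -0.035 and 0.035 m and y of cover_center in the frame of cover_mat between -0.03 and 0.03 m and z of cover_center in the frame of cover_mat between 0.018 and 0.027 m and angle between cover_center's own z axis and vertical below 0.1 rad and angle between the x axis of cover_center and the x axis of cover_mat, either way round below 0.35 rad and horizontal distance between tool_grip and tool_mat below 0.06 m and height (world z) of tool_grip below 0.018 m and linear speed of each of cover, pry_tool below 0.02 m/s); the robot touches nothing.
It fails at once if the cover is touched by the gripper or arm while it is still snapped on the box (notch end less than 6 mm above shut) (contact force between any of the fingers, the arm and cover above 0.5 N and horizontal distance between cover_center and sensor_box below 0.03 m and height (world z) of cover_notch below 0.108 m).
It fails at once if one of the two bottles beside the box is shoved more than 30 mm or tipped (distance of any of flank_bottle_a, flank_bottle_b from where it was at the start of the episode above 0.03 m or angle between any of flank_bottle_a, flank_bottle_b's own z axis and vertical above 0.5 rad).
It also fails if it takes over 64 s, if anything falls off the work surface, if the arm or the gripper's body presses on something with over 40 N, if the wrist force passes 120 N, or if a joint passes its speed limit or range.

ROBOT

A 6-joint arm with a two-finger parallel gripper is mounted at the origin on a cart in front of the work surface, level with it; the furniture and walls round the work are solid. World frame = base frame: x ahead of the robot, y to its left, z up, the work surface at z = 0. Lengths are in m, angles in rad, forces in N, time in s.
With the tool pointing down it reaches from about 0.225 to 0.725 m from the base axis. Payload 3.1 kg.
Tool frame: the origin (TCP) lies midway between the tips of the shut fingers; the grasp point (between the pads) lies 19 mm behind it; z points along the fingers, y is the line along which they close (so a half turn about z gives the same grasp; the last joint's range is limited). The gripper opens to 85 mm and grips with 20 to 120 N. Pads are 22 mm wide; open, the fingers measure 114 mm over their backs; the gripper's body (76 mm by 85 mm) begins 54 mm behind the grasp point. The pads swing forward as they close: fully open they stand 13 mm farther back than shut.
Start: joints at [1.202, 0.048, 0.099, 1.622, 0, 1.443], TCP at [0.125, 0.51, 0.231] pointing down, gripper open.
Joint ranges: [-2.91, 2.91], [-0.99, 1.94], [-1.21, 1.42], [-2.12, 2.29], [-1.49, 1.47], [-3.14, 3.14]. Speed limits (rad/s): [2.79, 2.79, 3.14, 3.14, 3.14, 3.14].

INTERFACE

Orientations are given as a unit quaternion [w, x, y, z].
In Python, from rig import sense, cams, job gives the robot as it stands.
- The arm moves only by the tool send_rows, never from a script. Its argument "targets" is one flat list of numbers, 7 for each row, row after row: the shift along the tool's x, y, z in mm, then the turn, a rotation vector about the tool's x, y, z in rad, then the finger opening in mm, from 0 to 85.4. A call has 1 to 8 rows; each row shifts and turns the commanded pose from where the row before left it, along the tool's axes as they then stand; what a row does not reach is not made up. A row lasts 1/12 s, in which the tool goes at most 41.7 mm and 7.16 degrees, less where a joint would pass 70% of its speed; a pose out of reach is approached as far as the arm can. A call with a gripper value outside its range is refused whole. The fingers move at their own pace and stop on an object; "grip_force" is the grip in N (left out, the last holds). Time passes only in rows, so rows that do not move let the fingers close. It gives the time, the measured TCP pose, the force, the opening and the grip force at its end, in the units of the state.
- sense(): the state, without advancing time (a new reading comes with each control period).
- cams.grab_frame(name): name is "side" or "top"; returns the picture (384x512x3 uint8, red, green, blue); there is no depth.
- cams.camera_model(name): a dict with "fov_y" (degrees; the focal length in pixels is half the picture's height over the tangent of half this angle, whatever the lens; pixels are square), "cx", "cy" (the principal point, pixels), "distortion" ([k1, k2, p1, p2, k3] as OpenCV has them; the pictures are not rectified), "R" (3x3) and "t" (3): a world point X has camera coordinates R X + t. Camera axes: x right, y down, z forward; pixel columns grow to the right and rows downward; lengths in m; the calibration is good to about 2 mm. A picture is of the moment at which its call begins. camera_model takes no time and is no camera call.
- job.close_job(): hands the job in; it is judged then, once.
The state is a dict: "time": time; "joints": joint angles; "joint_vel": joint speeds; "tau": joint torques, N m; "ee_pos": TCP position; "tool_rot": TCP orientation; "ft_force": force on the tool from outside, world axes, zero at the start; "moment": the same for the moment, N m; "opening": finger opening in m; "gripper_force": force on a finger pad.
Only numpy, scipy, OpenCV 4.12 (cv2) and the standard library are available. Lean on these libraries where they do the work, as an engineer would, in place of code of your own. Each camera call takes 0.05 s, during which the arm holds its last target. There are 200 camera calls.

## Working session

There is one attempt and no reset: what is moved stays moved. The work goes in short steps, Python scripts to look and compute and a tool call to move; the robot and the scene stay as the last step left them, time stands still between calls to the robot, and variables do not carry over. Pictures are saved under pics/ and viewed, at most 14 in all, crops included, and the job is handed in when it is done.

Besides the shell and the picture viewer there is one more tool, called after "Request:" as a command line: name --argument value ..., lists and objects as JSON in quotes. send_rows: Moves the arm, as the interface text tells. Its arguments: {"type":"object","properties":{"targets":{"type":"array"},"grip_force":{"type":"number"}},"required":["targets"]}

```bash
mkdir -p pics; cat > h.py <<'E'
import numpy as np, cv2
from rig import sense, cams, job
def K(n):
    m=cams.camera_model(n); f=192/np.tan(np.radians(m['fov_y'])/2)
    return np.array([[f,0,m['cx']],[0,f,m['cy']],[0,0,1.]]),np.array(m['distortion'],float),np.array(m['R']),np.array(m['t'])
def ray(n,px):
    k,d,R,t=K(n); u=cv2.undistortPoints(np.array(px,float).reshape(-1,1,2),k,d).reshape(-1,2)
    return -R.T@t, np.c_[u,np.ones(len(u))]@R
def plane(n,px,z):
    c,d=ray(n,px); return c+d*((z-c[2])/d[:,2])[:,None]
def proj(n,X):
    k,d,R,t=K(n); return cv2.projectPoints(np.array(X,float).reshape(-1,1,3),cv2.Rodrigues(R)[0],t,k,d)[0].reshape(-1,2)
def grab(n): return cv2.cvtColor(cams.grab_frame(n),cv2.COLOR_RGB2BGR)
E
python3 - <<'E'
from h import *
for n in('top','side'):
    im=grab(n); cv2.imwrite(f'pics/{n}0.png',im); k,d,R,t=K(n); print(n,-R.T@t,R[2],k[0,0])
print(sense())
E
```

```text
top [ 0.4902726  -0.03337454  1.21283237] [ 0.08332061 -0.00540807 -0.99650812] 448.27048712154965
side [ 0.06332119 -0.06852549  0.95856123] [ 0.52943332  0.0256103  -0.8479649 ] 412.6790909875972
{'time': 0.1, 'joints': array([1.20221194e+00, 4.87253662e-02, 9.77275336e-02, 1.62198261e+00,
       1.08172925e-06, 1.44301197e+00]), 'joint_vel': array([ 2.86897049e-05, -4.18400490e-03,  2.29660504e-03, -7.94339357e-04,
        1.42941283e-03,  3.40556341e-04]), 'tau': array([ 2.90651769e-03, -3.39851046e+01,  3.20936680e+01,  1.58375816e-02,
       -1.77182205e-04, -1.00786195e-05]), 'ee_pos': array([0.12500485, 0.5093313 , 0.23019536]), 'tool_rot': array([-2.68782078e-04,  1.20109262e-01,  9.92760078e-01, -1.05846406e-03]), 'ft_force': array([ 0.69344499,  0.29239592, -0.71072803]), 'moment': array([-0.03037134, -0.00790191, -0.04226416]), 'gripper_force': 0.0, 'opening': 0.08559316054519965}
```

View pics/top0.png

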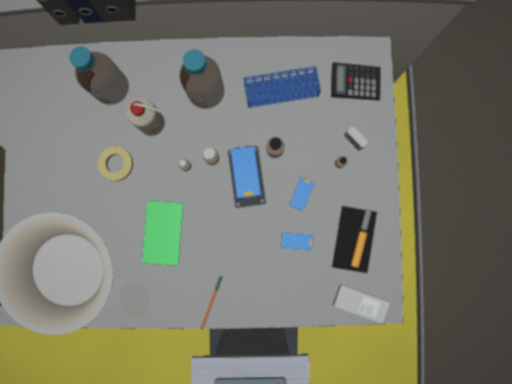

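View pics/side0.png

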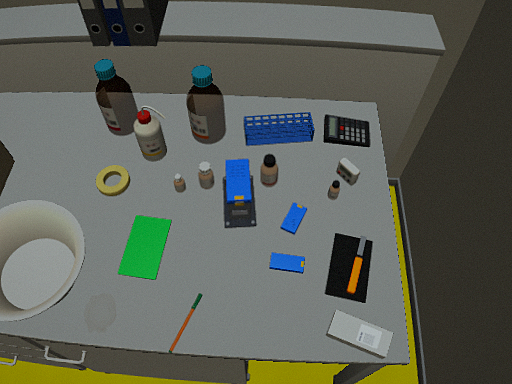

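Top view: the shut cover on its box is at (246,172) with its yellow notch at (248,194), towards the robot. The green mat is at (162,233), the black mat at (355,239), and the tool's handle at (359,250) with its blade at (366,220). Blue things that could be taken for the cover: the cover on the box (246,172), small decoys at (302,194) and (297,241), and the rack (282,87). I choose the largest cap, (246,172). The flank bottles are at (210,156) and (275,147).

```bash
cat >> h.py <<'E'
def mask(im,lo,hi): return cv2.inRange(cv2.cvtColor(im,cv2.COLOR_BGR2HSV),lo,hi)
def blob(m,near,r=60):
    cs=[c for c in cv2.findContours(m,0,cv2.CHAIN_APPROX_NONE)[0] if cv2.contourArea(c)>8 and np.hypot(*(c[:,0].mean(0)-near))<r]
    return max(cs,key=cv2.contourArea)[:,0].astype(float)
def rect(n,c,z):
    P=plane(n,c,z)[:,:2]; (x,y),(w,h),a=cv2.minAreaRect((P*1000).astype(np.float32))
    if w<h: w,h,a=h,w,a+90
    return np.round([x,y,w,h,(a+90)%180-90],1)
E
python3 - <<'E'
from h import *
B=((100,120,80),(125,255,255));G=((50,120,80),(75,255,255));O=((5,150,120),(18,255,255));Y=((20,120,100),(34,255,255))
cen={'top':dict(cover=(246,172),green=(162,233),tool=(359,250),notch=(248,194),mat=(355,239)),
'side':dict(cover=(238,178),green=(145,247),tool=(355,275),notch=(239,198),mat=(349,267))}
for n in('top','side'):
    im=cv2.imread(f'pics/{n}0.png'); c=cen[n]
    print(n,'cover',rect(n,blob(mask(im,*B),c['cover'],15),.109),'green',rect(n,blob(mask(im,*G),c['green'],20),.004))
    print('tool',rect(n,blob(mask(im,*O),c['tool'],15),.02 if n=='top' else .018)); 
    y=blob(mask(im,*Y),c['notch'],12); print('notch',plane(n,[y.mean(0)],.1),y.mean(0))
    print('matblk',rect(n,blob(mask(im,(0,0,0),(180,255,45)),c['mat'],20),.004))
im=cv2.imread('pics/top0.png')
a=cv2.resize(im[125:225,190:320],None,fx=5,fy=5,interpolation=2)
b=cv2.resize(cv2.imread('pics/side0.png')[140:240,190:320],None,fx=5,fy=5,interpolation=2)
cv2.imwrite('pics/c1.png',cv2.resize(np.vstack([a[:480],b[:]])[:, :],(0,0),fx=.6,fy=.6))
c=cv2.resize(im[200:280,325:385],None,fx=7,fy=7,interpolation=2); cv2.imwrite('pics/c2.png',c)
E
```

```text
top cover [636.1  -0.9 124.3  61.8   7. ] green [488.9 229.8 163.9  94.2  -5.3]
tool [ 435.9 -297.5   95.9   21.7  -16. ]Traceback (most recent call last):
  File "<stdin>", line 9, in <module>
  File "h.py", line 17, in blob
    return max(cs,key=cv2.contourArea)[:,0].astype(float)
           ~~~^^^^^^^^^^^^^^^^^^^^^^^^
ValueError: max() iterable argument is empty
```

```bash
python3 - <<'E'
from h import *
B=((100,120,80),(125,255,255));G=((50,120,80),(75,255,255));O=((5,150,120),(18,255,255));Y=((18,70,80),(38,255,255))
cen={'top':dict(cover=(246,172),green=(162,233),tool=(359,250),notch=(248,194),mat=(355,239)),
'side':dict(cover=(238,178),green=(145,247),tool=(355,275),notch=(239,198),mat=(349,267))}
for n in('top','side'):
    im=cv2.imread(f'pics/{n}0.png'); c=cen[n]
    print(n,'cover',rect(n,blob(mask(im,*B),c['cover'],15),.109),'green',rect(n,blob(mask(im,*G),c['green'],20),.004))
    print('tool',rect(n,blob(mask(im,*O),c['tool'],15),.02 if n=='top' else .018)); 
    q=np.zeros(im.shape[:2],np.uint8); x0,y0=c['notch']; q[y0-7:y0+8,x0-10:x0+11]=1
    y=np.argwhere(mask(im,*Y)*q)[:,::-1]; print('notch',len(y)); 
    if len(y): print(plane(n,[y.mean(0)],.1),y.mean(0))
    q[:]=0; x0,y0=c['mat']; q[y0-45:y0+45,x0-35:x0+35]=255
    p=np.argwhere((im.max(2)<50)&(q>0))[:,::-1].astype(float); print('matblk',len(p),rect(n,p,.004))
im=cv2.imread('pics/top0.png')
a=cv2.resize(im[125:225,190:320],None,fx=4,fy=4,interpolation=2)
b=cv2.resize(cv2.imread('pics/side0.png')[140:240,190:320],None,fx=4,fy=4,interpolation=2)
c=cv2.resize(im[200:280,325:385],None,fx=4,fy=4,interpolation=2)
o=np.zeros((800,760,3),np.uint8);o[:400,:520]=a;o[400:,:520]=b;o[:320,520:]=c
cv2.imwrite('pics/c1.png',cv2.resize(o,None,fx=.75,fy=.75))
E
```

```text
top cover [636.1  -0.9 124.3  61.8   7. ] green [488.9 229.8 163.9  94.2  -5.3]
tool [ 435.9 -297.5   95.9   21.7  -16. ]
notch 22
[[ 0.58294386 -0.00689956  0.1       ]] [248.  193.5]
matblk 1434 [ 461.8 -289.6  161.9   91.8  -11.1]
side cover [633.6  -3.1 128.7  61.5   6.4] green [488.1 228.1 169.8  99.3  -5.1]
tool [ 435.4 -299.8   95.2   19.3  -16. ]
notch 38
[[ 0.58166904 -0.00806922  0.1       ]] [238.34210526 199.42105263]
matblk 2032 [ 460.9 -291.2  169.1   98.6  -10.9]
```

View pics/c1.png

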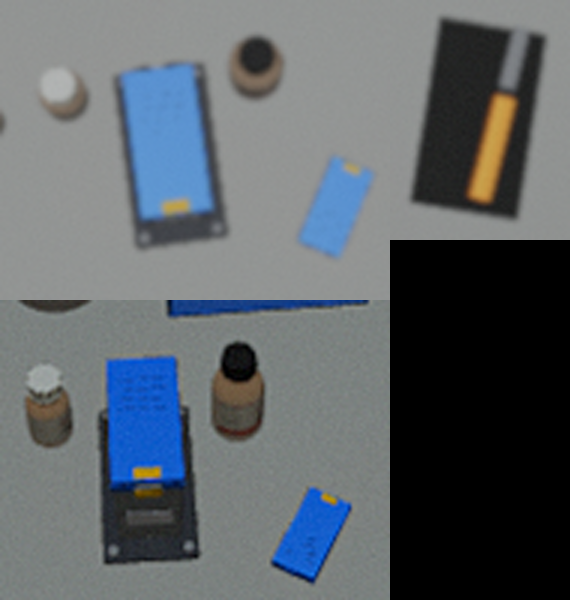

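The crop confirms it. The cover on the box carries the yellow notch mark on the robot's side, white-cap bottle a stands on the left and black-cap bottle b on the right. The tool lies on the black mat with its blade pointing away from the robot.

```bash
cat >> h.py <<'E'
from scipy.spatial.transform import Rotation as Ro
def gR(yaw,pitch=0): # object x at yaw (deg), nose up pitch; gripper x=-obj x, z=-obj z
    return Ro.from_euler('ZY',[yaw,-pitch],degrees=True)*Ro.from_matrix(np.diag([-1.,1,-1]))
def cur():
    s=sense(); q=s['tool_rot']; return np.array(s['ee_pos'])*1000,Ro.from_quat([q[1],q[2],q[3],q[0]])
def delta(p,yaw,pitch=0,src=None):
    "mm / rad in the present tool axes: shift, rotvec"
    P,R=src or cur(); T=gR(yaw,pitch)
    return np.round(R.inv().apply(np.array(p)-P),1),np.round((R.inv()*T).as_rotvec(),3)
E
python3 - <<'E'
from h import *
print(delta([448,-302,120],-16))
for n,p in(('top',[(209,154),(275.5,143)]),('side',[(205,168),(269.5,159)])):
    print(n,'a cap',plane(n,p[:1],.085),'b cap',plane(n,p[1:],.103))
E
```

```text
(array([-507.2, -710.7,  111.6]), array([-0.002, -0.   ,  0.038]))
top a cap [[0.68708139 0.09131401 0.085     ]] b cap [[ 0.70874537 -0.07808989  0.103     ]]
side a cap [[0.6812006  0.08675368 0.085     ]] b cap [[ 0.706345   -0.07971497  0.103     ]]
```

Request:
send_rows --targets '[-21,-29.5,2,0,0,0,85,-21,-29.5,2,0,0,0,85,-21,-29.5,2,0,0,0,85,-21,-29.5,2,0,0,0,85,-21,-29.5,2,0,0,0,85,-21,-29.5,2,0,0,0,85,-21,-29.5,2,0,0,0,85,-21,-29.5,2,0,0,0,85]' --grip_force 100

```text
time: 0.77
ee_pos: [0.232, 0.2389, 0.2147]
tool_rot: [-0.0, 0.12, 0.993, -0.0]
ft_force: [1.0, 0.3, 1.0]
opening: 0.0847
gripper_force: 0.0
```

Request:
send_rows --targets '[-21,-29.5,5,0,0,0,85,-21,-29.5,5,0,0,0,85,-21,-29.5,5,0,0,0,85,-21,-29.5,5,0,0,0,85,-21,-29.5,5,0,0,0,85,-21,-29.5,5,0,0,0,85,-21,-29.5,5,0,0,0,85,-21,-29.5,5,0,0,0,85]'

```text
time: 1.43
ee_pos: [0.3389, -0.0305, 0.1748]
tool_rot: [0.0, 0.121, 0.993, 0.0]
ft_force: [1.6, 0.7, -0.1]
opening: 0.0848
gripper_force: 0.0
```

Request:
send_rows --targets '[-21,-29.5,6,0,0,0,70,-21,-29.5,6,0,0,0,70,-21,-29.5,6,0,0,0,70,-21,-29.5,6,0,0,0,70,-21,-29.5,6,0,0,0,70,-21,-29.5,6,0,0,0.03,70,-21,-29.5,6,0,0,0,70,-20,-29.5,6,0,0,0,70]'

```text
time: 2.1
ee_pos: [0.4429, -0.3, 0.1262]
tool_rot: [-0.0, 0.135, 0.991, 0.0]
ft_force: [0.3, -0.0, 1.1]
opening: 0.0699
gripper_force: 0.0
```

```bash
python3 - <<'E'
from h import *
print(cur()[0],delta([448,-302,4],-16),sense()['time'])
im=grab('side'); im2=grab('top'); cv2.imwrite('pics/m1.png',np.hstack([im[150:330,260:440],im2[150:330,270:450]]))
print(sense()['ee_pos'])
E
```

```text
[ 442.86905287 -300.02005869  126.15612723] (array([ -5.6,  -0.6, 122.2]), array([ 0.001, -0.001,  0.008])) 2.1
[ 0.44257963 -0.30213987  0.12359629]
```

View pics/m1.png

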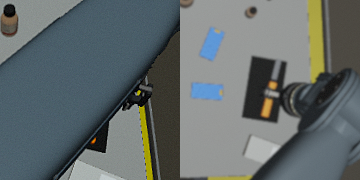

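The gripper stands over the handle (right half, about (268,93)). Descend and grip.

Request:
send_rows --targets '[-5,1.5,20,0,0,0.008,60,0,0,30,0,0,0,50,0,0,30,0,0,0,50,0,0,20,0,0,0,50,0,0,12,0,0,0,50,0,0,7.6,0,0,0,50,0,0,0,0,0,0,20,0,0,0,0,0,0,5]' --grip_force 100

```text
time: 2.87
ee_pos: [0.4484, -0.2984, 0.0085]
tool_rot: [0.0, 0.139, 0.99, -0.0]
ft_force: [0.2, 0.1, -0.3]
opening: 0.0265
gripper_force: 0.0
```

Request:
send_rows --targets '[0,0,0,0,0,0,5,0,0,0,0,0,0,5,0,0,0,0,0,0,5,0,0,0,0,0,0,5,0,0,0,0,0,0,5]'

```text
time: 3.28
ee_pos: [0.4493, -0.2993, 0.0097]
tool_rot: [0.002, 0.139, 0.99, -0.001]
ft_force: [-0.1, 0.8, 5.2]
opening: 0.0171
gripper_force: 99.3
```

Request:
send_rows --targets '[0,0,0,0,0,0,40,0,0,0,0,0,0,40,0,0,3,0,0,0,40,0,0,2,0,0,0,40,0,0,0,0,0,0,40]'

```text
time: 3.7
ee_pos: [0.4479, -0.2982, 0.0026]
tool_rot: [-0.0, 0.139, 0.99, 0.0]
ft_force: [-1.8, 0.7, 2.0]
opening: 0.0401
gripper_force: 1.0
```

```bash
python3 - <<'E'
from h import *
s=sense();print(s['ee_pos'],s['ft_force'],s['opening'],cur()[1].as_matrix().round(3))
E
```

```text
[ 0.44790515 -0.29821805  0.00256213] [-1.76883489  0.68828699  2.03283847] 0.040055032472687026 [[-0.961  0.275 -0.   ]
 [ 0.275  0.961  0.   ]
 [ 0.     0.    -1.   ]]
```

Request:
send_rows --targets '[0,-2,-1.5,0,0,0,40,0,0,0,0,0,0,15,0,0,0,0,0,0,10,0,0,0,0,0,0,5,0,0,0,0,0,0,5,0,0,0,0,0,0,5,0,0,0,0,0,0,5]' --grip_force 110

```text
time: 4.28
ee_pos: [0.4477, -0.3006, 0.0047]
tool_rot: [0.0, 0.139, 0.99, -0.0]
ft_force: [-0.3, 0.4, 4.4]
opening: 0.0177
gripper_force: 108.8
```

Request:
send_rows --targets '[0,0,-20,0,0,0,5,0,0,-30,0,0,0,5,0,0,-30,0,0,0,5,0,0,-30,0,0,0,5,0,0,-15,0,0,0,5,0,0,0,0,0,0,5,0,0,0,0,0,0,5]'

```text
time: 4.87
ee_pos: [0.4478, -0.3004, 0.1291]
tool_rot: [0.0, 0.139, 0.99, -0.0]
ft_force: [0.1, 0.0, -1.2]
opening: 0.017
gripper_force: 107.9
```

```bash
python3 - <<'E'
from h import *
P,R=cur(); print(P,sense()['opening'],sense()['gripper_force'])
# destination: grip point 62 before the approach start: tip 15 mm short of the edge, level
y=6.8; c,s=np.cos(np.radians(y)),np.sin(np.radians(y)); u=np.array([c,s,0])
C=np.array([635.5,-2,0]); edge=C-62*u; print('edge',edge)
print(delta(edge-u*(99+60)+[0,0,135],y))
E
```

```text
[ 447.79828239 -300.42753742  129.14885481] 0.017019058400366407 107.90191054344177
edge [573.9361385   -9.34104604   0.        ]
(array([105.4, 253. ,  -6. ]), array([-0.   ,  0.001, -0.397]))
```

Request:
send_rows --targets '[13,31.5,-1,0,0,0,5,13,31.5,-1,0,0,0,5,13,31.5,-1,0,0,0,5,13,31.5,-1,0,0,0,5,13,31.5,-1,0,0,0,5,13,31.5,-1,0,0,0,5,13,31.5,0,0,0,0,5,14,32,0,0,0,0,5]'

```text
time: 5.53
ee_pos: [0.4138, -0.0268, 0.132]
tool_rot: [-0.003, 0.139, 0.99, 0.0]
ft_force: [1.6, 0.2, -0.7]
opening: 0.0171
gripper_force: 108.0
```

Request:
send_rows --targets '[0,0,0,0,0,-0.099,5,0,0,0,0,0,-0.1,5,0,0,0,0,0,-0.099,5,0,0,0,0,0,-0.099,5,0,0,0,0,0,0,5,0,0,0,0,0,0,5]'

```text
time: 6.03
ee_pos: [0.4145, -0.0282, 0.1327]
tool_rot: [-0.002, -0.058, 0.998, 0.001]
ft_force: [0.1, -0.1, -0.7]
opening: 0.0174
gripper_force: 108.1
```

```bash
python3 - <<'E'
from h import *
P,R=cur(); print(P,R.as_matrix().round(3).tolist(),sense()['time'])
ims={n:grab(n) for n in('top','side')}
M=R.as_matrix(); tip=P-7.3*M[:,2]-99*M[:,0]; print('tip pred',tip)
for n in ims: print(n,proj(n,[tip/1000]))
a=[cv2.resize(ims[n][y0:y0+130,190:320],None,fx=3,fy=3,interpolation=2) for n,y0 in(('top',150),('side',150))]
cv2.imwrite('pics/m2.png',np.hstack(a))
E
```

```text
[414.50805024 -28.17427479 132.73270315] [[-0.993, -0.116, -0.004], [-0.116, 0.993, 0.001], [0.004, 0.002, -1.0]] 6.0333
tip pred [512.87613115 -16.74038616 139.60851946]
top [[252.18507435 221.25365879]]
side [[239.48860267 216.46599627]]
```

View pics/m2.png

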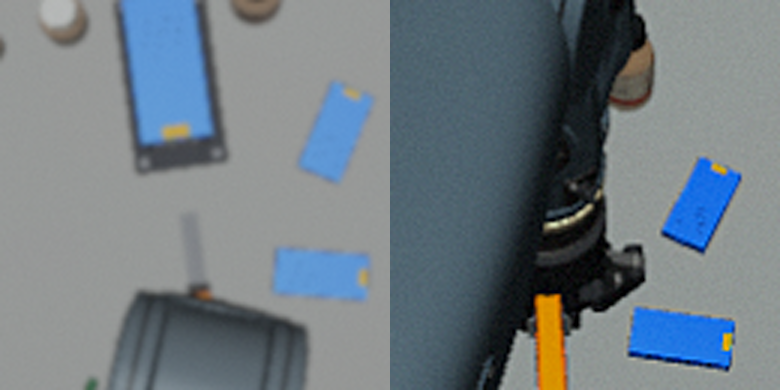

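Top view shows the blade tip at pixel (252.7,220.7), against (252.2,221.3) predicted, and the blade lines up with the notch. Go down to notch height and close in.

Request:
send_rows --targets '[0,0,15,0,0,0,5,0,0,20,0,0,0,5,0,0,7,0,0,0,5,-15,0,0,0,0,0,5,-20,0,0,0,0,0,5,-15,0,0,0,0,0,5,0,0,0,0,0,0,5,0,0,0,0,0,0,5]'

```text
time: 6.8
ee_pos: [0.4655, -0.0227, 0.093]
tool_rot: [-0.001, -0.059, 0.998, 0.0]
ft_force: [-1.9, -0.1, -1.0]
opening: 0.0172
gripper_force: 108.1
```

```bash
cat >> h.py <<'E'
def tiprep(g=7.3,y=6.8,C=(635.5,-2)):
    P,R=cur(); M=R.as_matrix(); tip=P-g*M[:,2]-99*M[:,0]; a=np.radians(y); d=tip[:2]-C
    print('tip box x,y,z',np.round([d@[np.cos(a),np.sin(a)],d@[-np.sin(a),np.cos(a)],tip[2]],1),'pitch/yaw',np.degrees(np.arcsin(-M[2,0])).round(2),np.degrees(np.arctan2(-M[1,0],-M[0,0])).round(2),'F',np.round(sense()['ft_force'],1),'t',sense()['time'])
E
python3 -c "
from h import *
tiprep()
im=grab('top');cv2.imwrite('pics/m3.png',cv2.resize(im[150:260,190:320],None,fx=4,fy=4,interpolation=2))"
```

```text
tip box x,y,z [-72.2  -0.5 100.1] pitch/yaw -0.08 6.75 F [-1.9 -0.1 -1. ] t 6.8
```

View pics/m3.png

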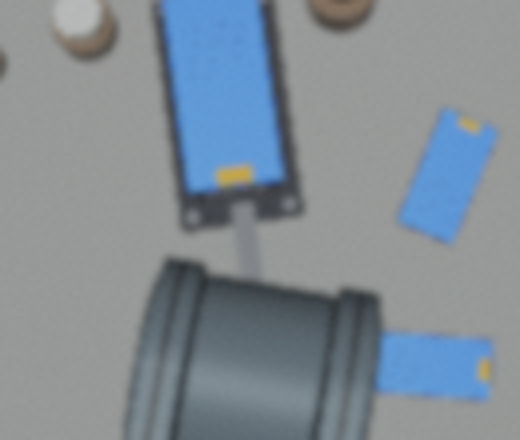

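Blade tip at crop (243,204), short of the cover edge middle (237,188). It looks slightly to the right, so measure that.

```bash
python3 - <<'E'
from h import *
im=grab('top'); tiprep()
m=mask(im,(100,120,80),(125,255,255)); c=blob(m,(246,172),20); print('cover',rect('top',c,.109))
y=np.argwhere(mask(im,(18,70,80),(38,255,255))[185:205,238:260])[:,::-1]+[238,185]
print('yellow',len(y),plane('top',[y.mean(0)],.109),y.mean(0))
for r in(202,204,206,208): print(r,im[r,240:262].max(1).tolist())
for r in(190,194,196): print(r,im[r,228:268,0].tolist())
E
```

```text
tip box x,y,z [-73.   -0.4 100.1] pitch/yaw -0.09 6.75 F [ 0.3  0.3 -0.9] t 6.9
cover [636.1  -0.9 124.3  61.8   7. ]
yellow 22 [[ 0.58219438 -0.00711367  0.109     ]] [248.  193.5]
202 [81, 75, 74, 74, 74, 76, 82, 99, 119, 130, 133, 133, 129, 113, 90, 75, 77, 73, 74, 78, 90, 103]
204 [90, 76, 75, 74, 77, 76, 83, 98, 119, 132, 137, 135, 135, 118, 102, 94, 93, 95, 96, 103, 110, 117]
206 [94, 91, 95, 98, 98, 103, 114, 123, 131, 136, 137, 137, 136, 138, 141, 145, 145, 146, 148, 147, 150, 153]
208 [144, 146, 147, 148, 147, 148, 150, 150, 144, 140, 139, 138, 136, 138, 142, 150, 155, 153, 155, 153, 154, 153]
190 [154, 152, 152, 148, 132, 103, 90, 123, 172, 206, 214, 215, 214, 214, 215, 215, 213, 210, 210, 209, 208, 205, 198, 194, 198, 208, 214, 214, 216, 215, 212, 194, 152, 101, 78, 96, 124, 145, 151, 153]
194 [151, 151, 152, 151, 145, 123, 95, 104, 160, 199, 214, 215, 215, 215, 208, 186, 143, 96, 77, 79, 83, 87, 90, 94, 124, 168, 197, 203, 201, 197, 189, 177, 152, 114, 82, 79, 98, 128, 147, 152]
196 [153, 152, 151, 152, 147, 129, 101, 100, 139, 181, 201, 206, 204, 203, 201, 187, 158, 119, 103, 109, 118, 127, 128, 117, 103, 109, 119, 122, 116, 104, 92, 87, 81, 81, 76, 80, 98, 126, 146, 154]
```

Request:
send_rows --targets '[0,3,2.6,0,0,0,5,0,0,0,0,0,0,5,-5,0,0,0,0,0,5,-5,0,0,0,0,0,5,-5,0,0,0,0,0,5,0,0,0,0,0,0,5,0,0,0,0,0,0,5]'

```text
time: 7.48
ee_pos: [0.4806, -0.0179, 0.0907]
tool_rot: [0.0, -0.059, 0.998, -0.0]
ft_force: [0.0, -0.1, -0.7]
opening: 0.0171
gripper_force: 108.1
```

```bash
python3 -c "
from h import *
tiprep()"
```

```text
tip box x,y,z [-56.7   2.5  98. ] pitch/yaw 0.0 6.78 F [ 0.  -0.1 -0.7] t 7.4833
```

Request:
send_rows --targets '[-8,0,0,0,0,0,5,-8,0,0,0,0,0,5,-6,0,0,0,0,0,5,-4,0,0,0,0,0,5,0,0,0,0,0,0,5,0,0,0,0,0,0,5]'

```text
time: 7.98
ee_pos: [0.5062, -0.0148, 0.0905]
tool_rot: [-0.0, -0.059, 0.998, 0.0]
ft_force: [-0.5, 0.8, -0.2]
opening: 0.0175
gripper_force: 108.1
```

```bash
python3 -c "
from h import *
tiprep()
im=grab('top'); m=mask(im,(100,120,80),(125,255,255)); print('cover',rect('top',blob(m,(246,172),20),.109))
cv2.imwrite('pics/m4.png',cv2.resize(im[150:260,190:320],None,fx=4,fy=4,interpolation=2))"
```

```text
tip box x,y,z [-30.9   2.5  97.7] pitch/yaw -0.03 6.78 F [-0.5  0.8 -0.2] t 7.9833
cover [636.4  -1.  123.6  62.3   6.6]
```

Request:
send_rows --targets '[0,0,2,0,0,0,5,-0.4,0,3.5,0,-0.05,0,5,-0.4,0,3.5,0,-0.05,0,5,-0.4,0,3.5,0,-0.05,0,5,-0.4,0,3.5,0,-0.05,0,5,-0.4,0,3.5,0,-0.05,0,5,0,0,0,0,0,0,5]' --grip_force 120

```text
time: 8.62
ee_pos: [0.5065, -0.0141, 0.0691]
tool_rot: [0.123, -0.058, 0.991, 0.008]
ft_force: [-4.2, -0.1, 1.5]
opening: 0.0167
gripper_force: 121.5
```

```bash
python3 -c "
from h import *
tiprep()
print(sense()['moment'])
im=grab('top'); m=mask(im,(100,120,80),(125,255,255)); print('cover',rect('top',blob(m,(246,172),20),.109))"
```

```text
tip box x,y,z [-35.4   3.2 100.4] pitch/yaw 14.16 6.72 F [-4.2 -0.1  1.5] t 8.6167
[0.04831504 0.79914263 0.0898496 ]
cover [635.2  -1.  125.6  61.9   6.8]
```

Request:
send_rows --targets '[-1,0,3.2,0,-0.05,0,5,-1,0,3.2,0,-0.05,0,5,-1,0,3.2,0,-0.05,0,5,-1,0,3.2,0,-0.05,0,5,0,0,0,0,0,0,5]'

```text
time: 9.08
ee_pos: [0.5141, -0.0129, 0.0569]
tool_rot: [0.22, -0.057, 0.974, 0.014]
ft_force: [-0.9, -0.4, -1.5]
opening: 0.0169
gripper_force: 121.2
```

```bash
python3 -c "
from h import *
tiprep()
print(sense()['moment'])
im=grab('top'); m=mask(im,(100,120,80),(125,255,255)); print('cover',rect('top',blob(m,(246,172),20),.109))"
```

```text
tip box x,y,z [-35.6   3.3 106. ] pitch/yaw 25.42 6.68 F [-0.9 -0.4 -1.5] t 9.0833
[-0.09479914  0.68516314  0.00600246]
cover [635.   -1.2 125.9  62.6   6.6]
```

```bash
python3 -c "
from h import *
a=[cv2.resize(grab(n)[140:240,190:320],None,fx=4,fy=4,interpolation=2) for n in('top','side')]
cv2.imwrite('pics/m5.png',cv2.resize(np.hstack(a),None,fx=.76,fy=.76))"
```

```text
(no output)
```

View pics/m5.png

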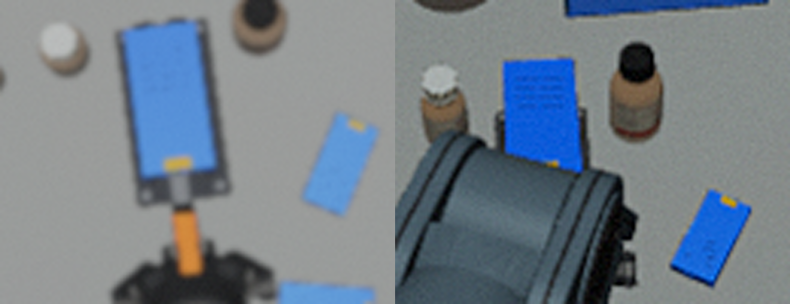

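Both views: the blade is in the notch (top crop (180,185)), and the side view still shows the cover's near edge with yellow at (553,165). I'll measure the rise from the yellow mark in the side view.

```bash
cat >> h.py <<'E'
def yel():
    "row where the cover's yellow mark begins (blue->yellow) per column, side view; vs first picture"
    o=[]
    for im in (cv2.imread('pics/side0.png'),grab('side')):
        r=[]
        for c in range(235,244):
            d=im[185:210,c,2].astype(float)-im[185:210,c,0]; i=np.argmax(d>0) if (d>0).any() else -1
            r.append(round(185+i-d[i]/(d[i]-d[i-1]),1) if i>0 else None)
        o.append(r)
    print(o[0],'\n',o[1])
E
python3 -c "
from h import *
yel()
for z in(.109,.117,.125): print(z,proj('side',[[.580,-.008,z]]))
tiprep()"
```

```text
[np.float64(195.5), np.float64(195.4), np.float64(195.5), np.float64(195.5), np.float64(195.5), np.float64(195.5), np.float64(195.3), np.float64(195.2), np.float64(195.9)] 
 [None, None, np.float64(192.8), np.float64(192.7), np.float64(192.0), np.float64(191.6), np.float64(191.4), np.float64(191.4), np.float64(192.6)]
0.109 [[238.16556616 198.07503005]]
0.117 [[238.07726309 196.33386765]]
0.125 [[237.98782006 194.56861663]]
tip box x,y,z [-31.    2.  112.4] pitch/yaw 25.89 6.81 F [-0.4 -0.1 -0.3] t 9.2833
```

The mark has risen about 3.7 px in the side view, about 16 mm, and the tip at 112 mm carries almost no force. The cover has popped loose. Withdraw along the blade, then level.

Request:
send_rows --targets '[8,0,0,0,0,0,5,12,0,0,0,0,0,5,15,0,0,0,0,0,5,15,0,0,0,0,0,5,20,0,-15,0,0.05,0,5,15,0,-15,0,0.1,0,5,15,0,-15,0,0.1,0,5,10,0,-15,0,0.1,0,5]'

```text
time: 9.95
ee_pos: [0.3962, -0.0281, 0.0755]
tool_rot: [0.048, -0.059, 0.997, 0.002]
ft_force: [0.7, -0.2, -1.7]
opening: 0.0169
gripper_force: 121.0
```

Request:
send_rows --targets '[5,0,-20,0,0.1,0,5,5,0,-20,0,0,0,5,0,0,-15,0,0,0,5,0,0,0,0,0,0,5]'

```text
time: 10.28
ee_pos: [0.3892, -0.03, 0.1327]
tool_rot: [0.003, -0.059, 0.998, -0.001]
ft_force: [1.2, -0.1, -0.8]
opening: 0.017
gripper_force: 121.1
```

```bash
python3 -c "
from h import *
tiprep();yel();print(cur()[0])
d,r=delta([449,-301,110],-16); print(d,r)
m=mask(grab('top'),(100,120,80),(125,255,255)); print('cover',rect('top',blob(m,(246,172),20),.117))"
```

```text
tip box x,y,z [-148.9    1.4  140.6] pitch/yaw 0.35 6.8 F [ 1.2 -0.1 -0.8] t 10.2833
[np.float64(195.5), np.float64(195.4), np.float64(195.5), np.float64(195.5), np.float64(195.5), np.float64(195.5), np.float64(195.3), np.float64(195.2), np.float64(195.9)] 
 [None, None, None, None, None, None, None, None, None]
[388.2310393  -29.71626541 131.0162525 ]
[ -28.2 -276.5   21.6] [-0.001  0.005  0.398]
cover [635.2  -1.  123.7  62.2   7. ]
```

Request:
send_rows --targets '[-3.5,-34.5,0,0,0,0,5,-3.5,-34.5,0,0,0,0,5,-3.5,-34.5,0,0,0,0,5,-3.5,-34.5,0,0,0,0,5,-3.5,-34.5,0,0,0,0,5,-3.5,-34.5,0,0,0,0,5,-3.5,-34.5,0,0,0,0,5,-3.5,-34.5,0,0,0,0,5]'

```text
time: 11.05
ee_pos: [0.4454, -0.3011, 0.1274]
tool_rot: [-0.0, -0.059, 0.998, 0.001]
ft_force: [0.4, 0.1, -1.2]
opening: 0.0167
gripper_force: 121.1
```

Request:
send_rows --targets '[0,0,10,0,0,0.1,5,0,0,12,0,0,0.1,5,0,0,0,0,0,0.1,5,0,0,0,0,0,0.098,5,0,0,0,0,0,0,5,0,0,0,0,0,0,5]'

```text
time: 11.55
ee_pos: [0.4455, -0.2995, 0.1057]
tool_rot: [-0.001, 0.138, 0.99, 0.0]
ft_force: [-0.0, 0.3, -1.1]
opening: 0.0168
gripper_force: 121.0
```

```bash
python3 -c "
from h import *
print(cur()[0],delta([449,-301,5],-16))
im=grab('side'); cv2.imwrite('pics/m6.png',np.hstack([cv2.resize(im[180:300,300:420],None,fx=3,fy=3),cv2.resize(im[140:240,190:310],None,fx=3.6,fy=3.6)[:360]]))"
```

```text
[ 445.4501224  -299.48327245  105.70978433] (array([ -3.9,  -0.5, 100.7]), array([ 0.001, -0.001,  0.002]))
```

View pics/m6.png

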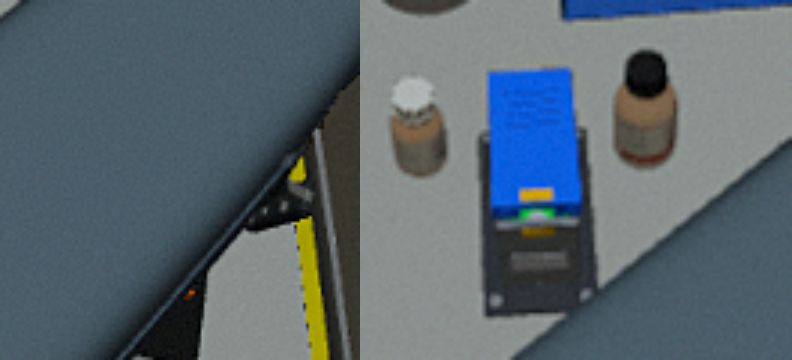

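The cover stands loose with its notch end raised (right part, (535,205)) and both bottles stand. Lower the tool onto its mat.

Request:
send_rows --targets '[-3,0,20,0,0,0,5,0,0,25,0,0,0,5,0,0,25,0,0,0,5,0,0,15,0,0,0,5,0,0,7,0,0,0,5,0,0,4,0,0,0,5,0,0,2,0,0,0,5,0,0,0,0,0,0,5]'

```text
time: 12.27
ee_pos: [0.4495, -0.3012, 0.0094]
tool_rot: [0.001, 0.139, 0.99, -0.0]
ft_force: [-1.3, 0.3, -1.1]
opening: 0.0167
gripper_force: 121.0
```

Request:
send_rows --targets '[0,0,0,0,0,0,5,0,0,1,0,0,0,5,0,0,1,0,0,0,5,0,0,0,0,0,0,5]'

```text
time: 12.6
ee_pos: [0.4493, -0.301, 0.0072]
tool_rot: [0.0, 0.139, 0.99, -0.0]
ft_force: [0.4, 0.8, -0.8]
opening: 0.0171
gripper_force: 121.0
```

Request:
send_rows --targets '[0,0,1,0,0,0,5,0,0,1,0,0,0,5,0,0,0.5,0,0,0,5,0,0,0,0,0,0,5]'

```text
time: 12.93
ee_pos: [0.4492, -0.301, 0.0047]
tool_rot: [0.0, 0.139, 0.99, -0.0]
ft_force: [-0.6, 0.6, 3.0]
opening: 0.0168
gripper_force: 121.8
```

```bash
python3 -c "
from h import *
s=sense();print(s['ee_pos'],s['ft_force'],s['moment'])"
```

```text
[ 0.44921949 -0.3009843   0.00473629] [-0.59770697  0.59515968  3.00772363] [0.1434729  0.16105329 0.02034147]
```

Request:
send_rows --targets '[0,0,0,0,0,0,40,0,0,0,0,0,0,60,0,0,0,0,0,0,60,0,0,0,0,0,0,60,0,0,-10,0,0,0,60,0,0,-30,0,0,0,70,0,0,-40,0,0,0,75,0,0,-40,0,0,0,80]'

```text
time: 13.6
ee_pos: [0.4479, -0.2998, 0.1247]
tool_rot: [-0.001, 0.139, 0.99, 0.001]
ft_force: [1.3, -1.5, -0.8]
opening: 0.0799
gripper_force: 0.0
```

Request:
send_rows --targets '[0,0,-35,0,0,0,80,0,0,-35,0,0,0,80,0,0,0,0,0,0,80]'

```text
time: 13.85
ee_pos: [0.4523, -0.3036, 0.2044]
tool_rot: [0.007, 0.139, 0.99, -0.004]
ft_force: [0.2, -0.7, 1.6]
opening: 0.0803
gripper_force: 0.0
```

```bash
python3 - <<'E'
from h import *
print(cur()[0],sense()['opening'])
for n in('side','top'):
    im=grab(n); b=blob(mask(im,(100,120,80),(125,255,255)),(246,172) if n=='top' else (238,178),20); print(n,'cover',rect(n,b,.117))
    try: print('tool',rect(n,blob(mask(im,(5,150,120),(18,255,255)),(359,250)if n=='top' else(355,275),25),.02))
    except Exception as e: print(e)
a=np.radians(6.8);u=np.array([np.cos(a),np.sin(a),0]); g=np.array([635.5,-1.5,0])-12*u
print(g,delta(g+[0,0,170],6.8))
E
```

```text
[ 452.29524057 -303.58258115  204.41614689] 0.0802674790418591
side cover [631.3  -3.6 120.5  61.2   6.6]
tool [ 403.  -296.5   35.    12.4  -38.8]
top cover [635.2  -1.  123.7  62.2   7. ]
tool [ 418.2 -291.8   54.8   21.6  -15.9]
[623.5844139   -2.92084762   0.        ] (array([-83.8, 335.3,  27.2]), array([-0.004,  0.005, -0.398]))
```

Request:
send_rows --targets '[-8.4,33.5,1,0,0,0,80,-8.4,33.5,1,0,0,0,80,-8.4,33.5,1,0,0,0,80,-8.4,33.5,1,0,0,0,80,-8.4,33.5,1,0,0,0,80,-8.4,33.5,1,0,0,0,80,-8.4,33.5,1,0,0,0,80,-8.4,33.5,1,0,0,0,80]' --grip_force 25

```text
time: 14.62
ee_pos: [0.5869, -0.0599, 0.1839]
tool_rot: [-0.002, 0.139, 0.99, 0.0]
ft_force: [-0.2, -1.3, 0.3]
opening: 0.0801
gripper_force: 0.0
```

Request:
send_rows --targets '[-8.4,33.5,1,0,0,-0.1,80,-5,30,1,0,0,-0.1,80,-2,15,0,0,0,-0.1,80,0,0,0,0,0,-0.098,80,0,0,0,0,0.07,0,80,0,0,0,0,0.07,0,80,0,0,0,0,0,0,80,0,0,0,0,0,0,80]'

```text
time: 15.28
ee_pos: [0.6178, 0.0117, 0.1802]
tool_rot: [-0.073, -0.059, 0.996, -0.004]
ft_force: [0.2, -0.4, -0.7]
opening: 0.0799
gripper_force: 0.0
```

```bash
python3 - <<'E'
from h import *
g=np.array([635.2,-1,117])  # cover centre's top face when loose (approx height 109+8)
T=gR(6.8,-8).as_matrix()    # -T[:,0]= cover x, -T[:,2]= up
p=g+12*T[:,0]+14*T[:,2]
print(cur()[0],p,delta(p,6.8,-8))
im=grab('top');im2=grab('side'); cv2.imwrite('pics/m7.png',np.hstack([cv2.resize(im[110:230,190:310],None,fx=3,fy=3),cv2.resize(im2[110:230,190:310],None,fx=3,fy=3)]))
E
```

```text
[617.83850814  11.73753249 180.16451247] [621.46565832  -2.63772109 104.80632425] (array([-12.8, -14.8,  74.3]), array([ 0.001, -0.006,  0.   ]))
```

View pics/m7.png

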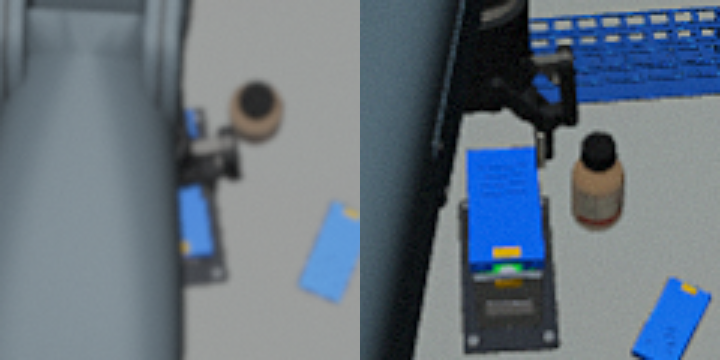

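The gripper stands above the cover. It needs about 15 mm sideways, then the descent.

Request:
send_rows --targets '[-6,-7.5,0,0,0,0,80,-6.5,-7.3,10,0,0,0,80,0,0,15,0,0,0,80,0,0,15,0,0,0,80,0,0,15,0,0,0,80,0,0,10,0,0,0,80,0,0,0,0,0,0,80,0,0,0,0,0,0,80]'

```text
time: 16.05
ee_pos: [0.6229, -0.0032, 0.1177]
tool_rot: [-0.07, -0.059, 0.996, -0.004]
ft_force: [-0.0, 0.7, -0.1]
opening: 0.0803
gripper_force: 0.0
```

```bash
python3 - <<'E'
from h import *
T=gR(6.8,-8).as_matrix(); p=np.array([635.2,-1,117])+12*T[:,0]+18*T[:,2]
print(cur()[0],delta(p,6.8,-8),sense()['ft_force'])
E
```

```text
[622.93060286  -3.23490814 117.73237923] (array([-0.4,  0.8, 17. ]), array([ 0.   , -0.001, -0.001])) [-0.04313414  0.65052075 -0.07201497]
```

Request:
send_rows --targets '[0,1,8,0,0,0,80,0,0,8,0,0,0,80,0,0,0,0,0,0,75,0,0,0,0,0,0,70,0,0,0,0,0,0,66,0,0,0,0,0,0,62,0,0,0,0,0,0,55,0,0,0,0,0,0,55]' --grip_force 25

```text
time: 16.72
ee_pos: [0.6215, -0.0022, 0.1029]
tool_rot: [-0.069, -0.059, 0.996, -0.004]
ft_force: [0.0, -1.3, 1.2]
opening: 0.0592
gripper_force: 31.4
```

Request:
send_rows --targets '[0,0,0,0,0,0,50,0,0,0,0,0,0,50]' --grip_force 30

```text
time: 16.88
ee_pos: [0.6215, -0.0022, 0.1028]
tool_rot: [-0.069, -0.059, 0.996, -0.004]
ft_force: [0.3, -0.2, 2.3]
opening: 0.0589
gripper_force: 32.0
```

Request:
send_rows --targets '[0.7,0,-5,0,0,0,50,1.1,0,-8,0,0,0,50,1.4,0,-10,0,0,0,50,1.4,0,-10,0,0,0,50,2,0,-15,0,0,0,50,2,0,-15,0,0,0,50,2,0,-15,0,0,0,50,0,0,0,0,0,0,50]' --grip_force 45

```text
time: 17.55
ee_pos: [0.6234, -0.0021, 0.186]
tool_rot: [-0.066, -0.059, 0.996, -0.005]
ft_force: [0.8, 0.1, 1.0]
opening: 0.059
gripper_force: 51.0
```

```bash
python3 - <<'E'
from h import *
print(cur()[0],sense()['ft_force'],sense()['opening'])
im=grab('side'); cv2.imwrite('pics/m8.png',cv2.resize(im[100:250,170:330],None,fx=3,fy=3))
E
```

```text
[623.40970226  -2.1276773  186.03439821] [0.79622425 0.1033543  1.03665999] 0.05904991805289877
```

View pics/m8.png

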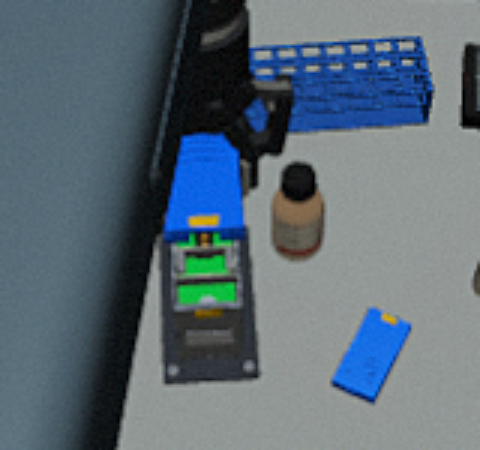

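The cover hangs in the gripper (about (205,185) in the crop), clear of the box, and the box's green inside shows. Level it and compute the carry.

Request:
send_rows --targets '[0,0,0,0,-0.065,0.07,50,0,0,0,0,-0.065,0.07,50,0,0,0,0,0,0.07,50,0,0,0,0,0,0,50,0,0,0,0,0,0,50]'

```text
time: 18.02
ee_pos: [0.621, -0.0019, 0.1803]
tool_rot: [-0.005, 0.045, 0.999, -0.005]
ft_force: [0.5, -1.0, -1.2]
opening: 0.0585
gripper_force: 50.9
```

```bash
python3 - <<'E'
from h import *
print(cur()[0],delta([476.5,230,90],-5.2),sense()['opening'])
E
```

```text
[620.96551278  -1.94068389 180.27770698] (array([163.8, 219.1,  89.4]), array([-0.011, -0.009,  0.001])) 0.05850103319785195
```

Request:
send_rows --targets '[16,22,0,0,0,0,50,20,27,0,0,0,0,50,22,29,0,0,0,0,50,22,29,5,0,0,0,50,22,29,15,0,0,0,50,22,29,20,0,0,0,50,22,29,20,0,0,0,50,17,24,15,0,0,0,50]'

```text
time: 18.68
ee_pos: [0.477, 0.2312, 0.1037]
tool_rot: [-0.005, 0.044, 0.999, -0.005]
ft_force: [1.1, 0.3, -1.1]
opening: 0.0585
gripper_force: 50.9
```

Request:
send_rows --targets '[0,0,10,0,0,0,50,0,0,0,0,0,0,50,0,0,0,0,0,0,50]'

```text
time: 18.93
ee_pos: [0.4785, 0.229, 0.0946]
tool_rot: [-0.005, 0.045, 0.999, -0.006]
ft_force: [0.3, 0.5, -0.7]
opening: 0.0591
gripper_force: 50.9
```

```bash
python3 - <<'E'
from h import *
print(cur()[0],delta([476.5,230,14],-5.2),sense()['opening'],sense()['ft_force'])
im=grab('top'); m=mask(im,(50,120,80),(75,255,255)); print(rect('top',blob(m,(162,233),40),.004))
b=blob(mask(im,(100,120,80),(125,255,255)),(162,233),50); print('cover',rect('top',b,.108))
cv2.imwrite('pics/m9.png',np.hstack([cv2.resize(im[160:290,90:230],None,fx=2.8,fy=2.8),cv2.resize(grab('side')[160:290,90:230],None,fx=2.8,fy=2.8)]))
E
```

```text
[478.5342359  229.02322899  94.58628164] (array([ 1.4,  1.8, 80.6]), array([-0.012, -0.009,  0.001])) 0.05905483631235982 [ 0.2796484   0.46487544 -0.6969103 ]
[489.  229.8 164.1  93.6  -5.2]
cover [521.6 223.9  62.7  59.1  -6.3]
```

View pics/m9.png

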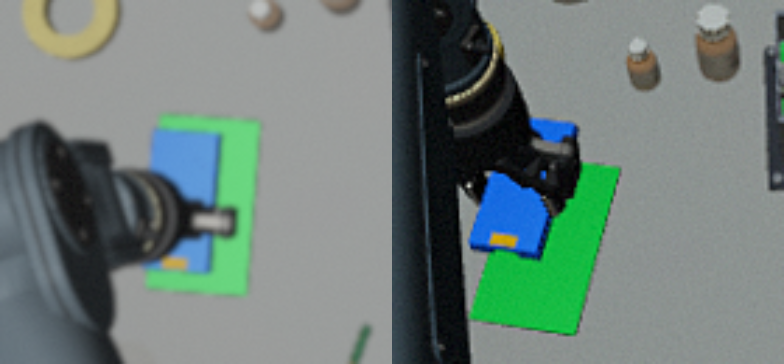

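The cover is held level over the green mat, notch end towards the robot. Lower it until it touches.

Request:
send_rows --targets '[1,1,15,-0.012,-0.009,0,50,0,0,20,0,0,0,50,0,0,15,0,0,0,50,0,0,10,0,0,0,50,0,0,8,0,0,0,50,0,0,4,0,0,0,50,0,0,0,0,0,0,50,0,0,0,0,0,0,50]'

```text
time: 19.7
ee_pos: [0.478, 0.2301, 0.0236]
tool_rot: [0.001, 0.046, 0.999, 0.001]
ft_force: [0.2, 1.3, -0.5]
opening: 0.0589
gripper_force: 50.9
```

Request:
send_rows --targets '[0,0,2,0,0,0,50,0,0,1.5,0,0,0,50,0,0,0,0,0,0,50,0,0,0,0,0,0,50]'

```text
time: 20.03
ee_pos: [0.4774, 0.2302, 0.0197]
tool_rot: [0.001, 0.046, 0.999, 0.001]
ft_force: [0.6, -0.6, -1.3]
opening: 0.059
gripper_force: 50.9
```

Request:
send_rows --targets '[0,0,1.5,0,0,0,50,0,0,1.5,0,0,0,50,0,0,0,0,0,0,50,0,0,0,0,0,0,50]'

```text
time: 20.37
ee_pos: [0.477, 0.23, 0.0162]
tool_rot: [0.0, 0.046, 0.999, 0.0]
ft_force: [-0.1, -0.1, -1.5]
opening: 0.059
gripper_force: 50.9
```

Request:
send_rows --targets '[0,0,1.5,0,0,0,50,0,0,1,0,0,0,50,0,0,0,0,0,0,50,0,0,0,0,0,0,50]'

```text
time: 20.7
ee_pos: [0.4775, 0.2302, 0.0143]
tool_rot: [0.001, 0.046, 0.999, 0.001]
ft_force: [-0.6, 0.2, 1.6]
opening: 0.0587
gripper_force: 51.2
```

Request:
send_rows --targets '[0,0,0.7,0,0,0,50,0,0,0,0,0,0,50,0,0,0,0,0,0,62,0,0,0,0,0,0,70,0,0,0,0,0,0,80,0,0,0,0,0,0,80,0,0,-10,0,0,0,80,0,0,-20,0,0,0,80]'

```text
time: 21.37
ee_pos: [0.4745, 0.2291, 0.0407]
tool_rot: [-0.003, 0.046, 0.999, -0.001]
ft_force: [0.7, -0.2, -0.1]
opening: 0.0803
gripper_force: 0.0
```

Request:
send_rows --targets '[0,0,-30,0,0,0,80,0,0,-40,0,0,0,80,0,0,-40,0,0,0,80,30,0,-20,0,0,0,80,30,0,0,0,0,0,80,30,0,0,0,0,0,80,30,0,0,0,0,0,80,20,0,0,0,0,0,80]'

```text
time: 22.03
ee_pos: [0.3355, 0.2428, 0.1741]
tool_rot: [0.0, 0.045, 0.999, 0.001]
ft_force: [-0.9, 0.0, -0.2]
opening: 0.0802
gripper_force: 0.0
```

```bash
python3 - <<'E'
from h import *
print(cur()[0],sense()['opening'],sense()['ft_force'])
im=grab('top'); im2=grab('side')
for n,i in(('top',im),('side',im2)):
    for k,f in (('cover',lambda:rect(n,blob(mask(i,(100,120,80),(125,255,255)),(162,233) if n=='top' else (145,247),50),.030)),('tool',lambda:rect(n,blob(mask(i,(5,150,120),(18,255,255)),(359,250)if n=='top' else(355,275),15),.02))):
        try: print(n,k,f())
        except Exception as e: print(n,k,e)
cv2.imwrite('pics/m10.png',np.hstack([cv2.resize(im,None,fx=.78,fy=.78,interpolation=3),cv2.resize(im2,None,fx=.78,fy=.78,interpolation=3)]))
E
```

```text
[335.54334267 242.80274444 174.1325879 ] 0.08022438208579372 [-0.9053655   0.01340953 -0.16276131]
top cover [491.9 227.3 120.4  58.3  -5.1]
top tool [ 438.3 -297.5   96.4   21.7  -16. ]
side cover [488.7 224.9 126.5  62.4  -5.1]
side tool [ 437.2 -299.4   95.2   19.3  -16. ]
```

View pics/m10.png

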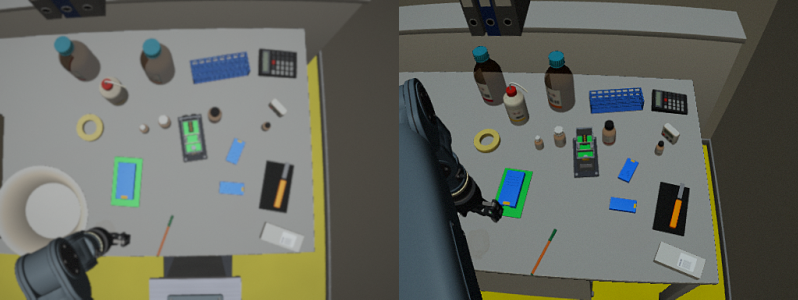

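The last view shows the cover lying lengthwise on the green mat at (127,180), within about 3 mm of its centre. The tool is flat on the black mat at (281,190), both bottles stand, and the gripper is clear. Hand in.

```bash
python3 -c "
from h import *
print(job.close_job())"
```

```text
the job is handed in; nothing more can be done
None
```

I handed the job in at about 22 s of the 64 s; no verdict came back. By the last pictures the cover was pried loose and lies lengthwise on the green mat, within about 5 mm of its centre. The tool is back on its black mat and both bottles are standing.

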